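Third hand at the binding jig

ROBOT

A 7-joint arm with a two-finger parallel gripper is mounted at the origin on a cart in front of the work surface, level with it; the furniture and walls round the work are solid. World frame = base frame: x ahead of the robot, y to its left, z up, the work surface at z = 0. Lengths are in mm, angles in rad, forces in N, time in s.
With the tool pointing down it reaches from about 400 to 875 mm from the base axis. Payload 4.4 kg.
Tool frame: the origin (TCP) lies midway between the tips of the shut fingers; the grasp point (between the pads) lies 19 mm behind it; z points along the fingers, y is the line along which they close (so a half turn about z gives the same grasp; the last joint's range is limited). The gripper opens to 85 mm and grips with 20 to 120 N. Pads are 22 mm wide; open, the fingers measure 114 mm over their backs; the gripper's body (76 mm by 85 mm) begins 54 mm behind the grasp point. The pads swing forward as they close: fully open they stand 13 mm farther back than shut.
Start: joints at [-1.311, 0.628, 0.038, 1.517, -0.027, 0.996, -0.02], TCP at [208.02, 615.829, 231.313] pointing down, gripper open.
Joint ranges: [-3.06, 3.06], [-0.37, 2.12], [-1.25, 1.32], [0.18, 2.47], [-1.1, 4.24], [0.23, 1.98], [-2.94, 2.94]. Speed limits (rad/s): [2.57, 2.57, 3.14, 3.14, 3.14, 3.14, 3.14].

INTERFACE

Orientations are given as [roll, pitch, yaw] about the fixed x, y, z axes, in that order (R = Rz(yaw) Ry(pitch) Rx(roll)).
In Python, from cell import monitor, cams, ctrl gives the robot as it stands.
- The arm moves only by the tool drive_tool, never from a script. Its argument "motion" is a list of rows, each an object with "fingers": the opening, from 0 (shut) to 1 (fully open); "linear": the shift along the tool's x, y, z in m, a list of three; "twist": the turn about the tool's z in rad. In form: [{"fingers": fingers, "linear": [x, y, z], "twist": twist}, ...]. A call has 1 to 5 rows; each row shifts and turns the commanded pose from where the row before left it, along the tool's axes as they then stand; what a row does not reach is not made up. A row lasts 1/12 s, in which the tool goes at most 41.7 mm and 7.16 degrees, less where a joint would pass 70% of its speed; a pose out of reach is approached as far as the arm can. A call with a gripper value outside its range is refused whole. The fingers move at their own pace and stop on an object; the grip force is fixed at half the most. Time passes only in rows, so rows that do not move let the fingers close. It gives the time, the measured TCP pose, the force, the opening and the grip force at its end, in the units of the state.
- monitor.read_state(): the state, without advancing time (a new reading comes with each control period).
- cams.get_image(name): name is "scene" or "top"; returns a dict with "color" (480x640x3 uint8, blue, green, red), "K" (3x3 intrinsics, pixels), "R" (3x3) and "t" (3): a world point X has camera coordinates R X + t. Camera axes: x right, y down, z forward; pixel columns grow to the right and rows downward; lengths in mm; the calibration is good to about 2 mm. A picture is of the moment at which its call begins. There is no depth.
- ctrl.finish_job(): hands the job in; it is judged then, once.
The state is a dict: "clock": time; "qpos": joint angles; "qd": joint speeds; "tau": joint torques, N m; "eef_pos": TCP position; "tool_rot": TCP orientation; "force": force on the tool from outside, world axes, zero at the start; "torque": the same for the moment, N m; "width": finger opening in mm; "gripper_force": force on a finger pad.
Only numpy, scipy, OpenCV 4.12 (cv2) and the standard library are available. Lean on these libraries where they do the work, as an engineer would, in place of code of your own. Each camera call takes 0.05 s, during which the arm holds its last target. There are 200 camera calls.

TASK

I am about to put the screw post into this loose colour-sample deck and need a third hand. First turn the binding jig's margin dial back to its zero stop, so that the spring bar stands at the right depth; then take the deck with the paper band and press it, hole end first between the jig's guides and flat on the bed, straight against the spring bar with a steady push of about 10 newtons (between 6 and 14, never over 20), which brings its hole over the brass bush. Finish while you are still holding it pressed there, without letting go, and leave everything else on the desk where it is.

Things in the scene. Friction and masses are not known exactly. Their poses are not given: they have to be found in the camera images.
- binding_jig: screw-post binding jig fixed to the desk: dark steel base, x -90 to 110, y -55 to 55 mm, with an ear for the dial at its right rear (x 24 to 100, y -127 to -49). Origin on the desk, z up; +x is the way a deck is pushed in (away from the robot, turned up to 0.22 rad). The flat bed on which the deck lies is 16 mm above the desk; from x = -90 to -4 mm nothing stands on it
- guide_mouth (a point): middle of the mouth between the jig's two fixed aluminium side guides, on the bed at x = 12, y = 0, z = 16 mm in the jig's frame. The guides stand 54 mm apart (inner faces y = +27 and -27), 8 mm thick, 12 mm high above the bed, from x = 12 to 78, with ends flaring outward from x = 12 to -4. Green marks on them (x = 56 to 64) show where the pressed bar's face should be
- jig_bush (a point): centre of the brass bush for the screw post, flush in the bed between the guides, at x = 48, y = 0, z = 16 mm in the jig's frame; hidden under the deck when it is in place
- spring_bar: spring bar (fence) between the guides: aluminium, black rubber face, red line on top, 46 mm wide, 14 mm high. Origin: on the bed, middle of its front face; axes as the jig's. Slides along the jig's x only; pushed to +x it resists with 1 N per mm (22 mm at most). Unpressed face at x = 50 mm in the jig's frame with the dial at zero (10 N: x = 60), 8 mm nearer the robot per rad of dial
- margin_dial (a joint): angle of the margin dial, rad: 0 = at its zero stop (white pointer line at the red tick), growing clockwise seen from above to 1.5; starts between 0.6 and 1.3, stays where it is left, friction about 0.2 N m. Turning it anticlockwise brings it to zero and draws the spring bar back
- dial_grip (a point): point on the dial's upright axis, x = 62, y = -90, z = 54 mm in the jig's frame, inside the black grip bar: 46 mm long, 14 mm thick, 41 to 67 mm above the desk, on a round skirt 51 mm wide whose top is 41 mm above the desk. The point turns with the dial: its x axis runs along the grip bar and is parallel to the jig's x at zero
- sample_deck: unbound colour-sample deck in a white paper band, black covers and coloured edges; handled as one rigid block, 130 mm along its x, 50 mm along its y, 15 mm high, about 0.14 kg, lying flat on the desk to the left of the jig. Origin: centre of its underside; +x points to the end with the brass-rimmed hole
- deck_hole (a point): centre of the deck's post hole at its top face, x = 53, y = 0, z = 15 mm in the deck's frame (12 mm from its front end)
- bound_deck: finished, fanned-out sample deck with its brass post, about 130 mm across and 17 mm high; a bystander. Origin: underside, at the post
- post_tray: small white tray with brass screw posts, 84 x 60 x 16 mm; a bystander. Origin: centre of its underside
- screwdriver: small screwdriver lying on the desk, 150 mm long; a bystander
- notebook: red notebook, 125 x 88 x 12 mm; a bystander. Origin: centre of its underside
- power_adapter: white charger brick, 67 x 66 x 28 mm; a bystander. Origin: centre of its underside
- eraser: white eraser in a blue sleeve, 23 x 58 x 12 mm; a bystander. Origin: centre of its underside

How it is judged:
By the outcome, as a careful person would: the job done as asked, in the order asked, and still so for the second after the job is handed in, while the arm keeps its last pose, push and grip.
It also fails if it takes over 66 s, if anything falls off the work surface, if the arm or the gripper's body presses on something with over 40 N, if the wrist force passes 120 N, or if a joint passes its speed limit or range.

## Working session

There is one attempt and no reset: what is moved stays moved. The work goes in short steps, Python scripts to look and compute and a tool call to move; the robot and the scene stay as the last step left them, time stands still between calls to the robot, and variables do not carry over. Pictures are saved under pics/ and viewed, at most 10 in all, crops included, and the job is handed in when it is done.

Besides the shell and the picture viewer there is one more tool, called after ">>>" by a JSON object that holds its "method" and its "body". drive_tool: Moves the arm, as the interface text tells. Its arguments: {"type":"object","properties":{"motion":{"type":"array"}},"required":["motion"]}

```bash
mkdir -p pics; ls; python3 - <<'E'
from cell import monitor,cams,ctrl
import cv2,numpy as np
s=monitor.read_state();print(s)
for n in("scene","top"):
    d=cams.get_image(n);cv2.imwrite(f"pics/{n}0.png",d["color"]);print(n,d["K"].tolist(),d["R"].tolist(),d["t"].tolist())
E
```

```text
pics
{'clock': 0.0, 'qpos': array([-1.31078608,  0.62933347,  0.03847395,  1.51836124, -0.02703411,
        0.99631313, -0.02004822]), 'qd': array([ 0.00042836,  0.0008834 , -0.00159077, -0.00092507, -0.00082005,
        0.00089839, -0.00043567]), 'tau': array([-2.45804167e-04, -5.63398683e+01,  1.22611944e+00, -1.93446761e+01,
        1.10528534e-02,  1.03238155e-02, -1.40090572e-05]), 'eef_pos': array([207.83035136, 615.21877283, 230.40003622]), 'tool_rot': array([-3.13969627e+00,  1.46709640e-05,  2.81568991e+00]), 'force': array([-0.21164216,  0.37815951,  0.41475087]), 'torque': array([ 0.00826278,  0.00084057, -0.04421739]), 'gripper_force': 0.0, 'width': 85.54515384026897}
scene [[578.5256182953398, 0.0, 322.631162904789], [0.0, 578.5256182953398, 244.0733357695584], [0.0, 0.0, 1.0]] [[0.8516108680831509, -0.5238789777178972, 0.017599604197642785], [-0.24436339354793957, -0.4264902330156476, -0.8708574010915872], [0.4637299443171612, 0.737330928313407, -0.4912205623710116]] [-464.42536111825433, 198.01865616064623, 1312.7158511665023]
top [[442.8601046425816, 0.0, 313.96799765902256], [0.0, 442.8601046425816, 247.40585362632999], [0.0, 0.0, 1.0]] [[-0.024944468759970986, -0.999655025589555, -0.008222122100138748], [-0.9945925576734732, 0.02564588504892679, -0.10063763113565569], [0.10081377732642444, 0.00566730920313975, -0.9948891716706814]] [34.323124137612574, 568.0528736469269, 1077.331316110552]
```

View pics/scene0.png

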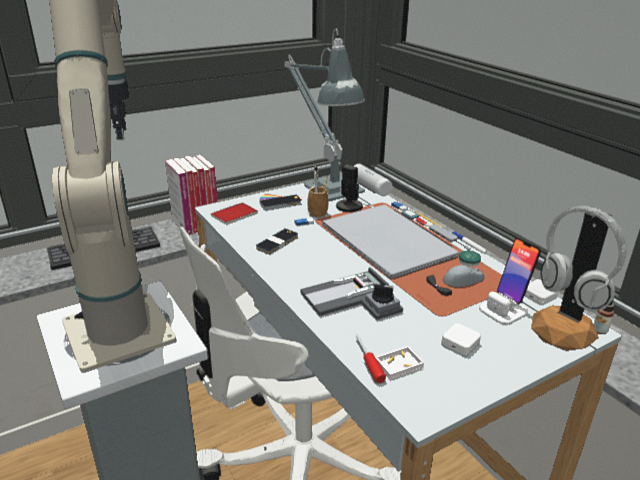

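View pics/top0.png

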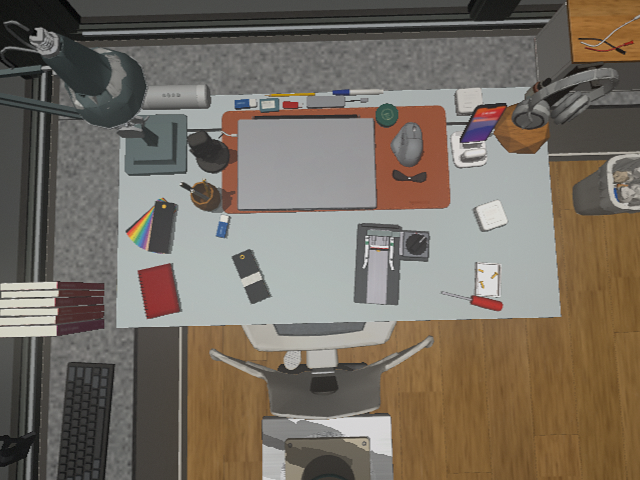

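The top view shows the deck at about (251,276) with its hole end up at (242,256). The jig is at (378,264) and its dial at (416,244). In the scene view the deck is at (277,240), the jig at (345,290) and the dial at (383,293). Next I'll enlarge the jig and deck.

```bash
python3 - <<'E'
import cv2,numpy as np
t=cv2.imread("pics/top0.png");s=cv2.imread("pics/scene0.png")
a=cv2.resize(t[215:315,225:435],None,fx=3.8,fy=3.8,interpolation=cv2.INTER_CUBIC)[:,:798]
b=cv2.resize(s[220:325,245:420],None,fx=4.5,fy=4.5,interpolation=cv2.INTER_CUBIC)
cv2.imwrite("pics/tc.png",a);cv2.imwrite("pics/sc.png",b)
E
```

```text
(no output)
```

View pics/tc.png

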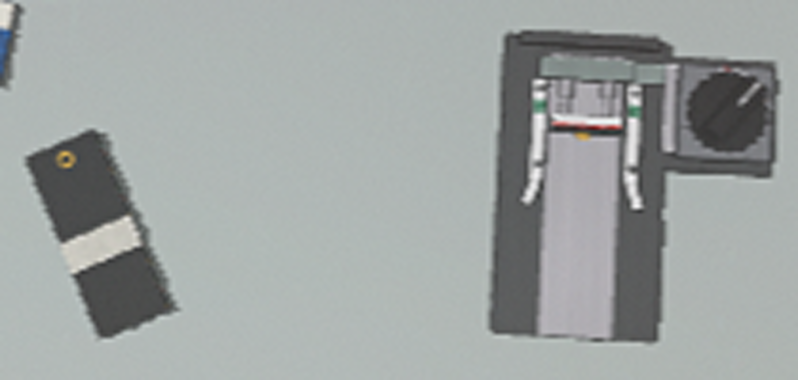

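View pics/sc.png

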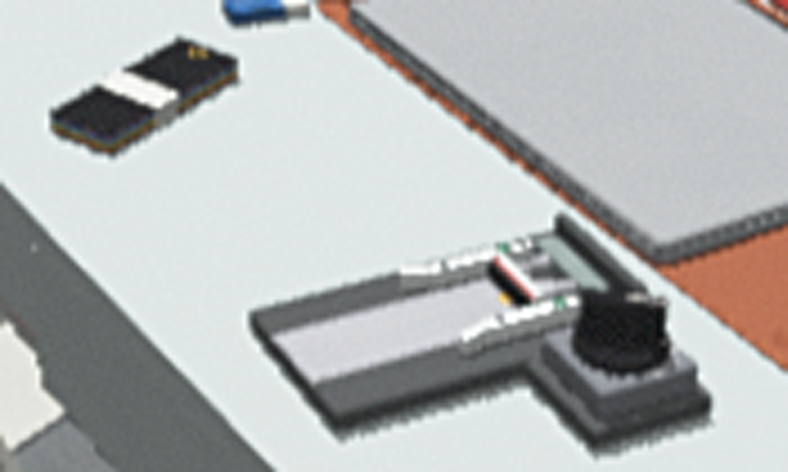

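The top crop shows the deck's brass hole at about (242,257) full-image and the jig's front edge from (354,302) to (398,305). The green marks are at (367,243) and (392,244). The white pointer leans about 45° clockwise from the red tick at the top of the dial.

```bash
cat > h.py <<'E'
import cv2,numpy as np
from cell import monitor,cams,ctrl
def ray(d,px):
    K,R,t=d["K"],np.array(d["R"]),np.array(d["t"]); px=np.atleast_2d(px).astype(float)
    v=np.c_[px,np.ones(len(px))]@np.linalg.inv(K).T@R
    return -R.T@t,v
def plane(d,px,z):
    c,v=ray(d,px); return c+v*((z-c[2])/v[:,2])[:,None]
def tri(a,pa,b,pb):
    P=[d["K"]@np.c_[d["R"],d["t"]] for d in(a,b)]
    X=cv2.triangulatePoints(P[0],P[1],np.array(pa,float).reshape(2,1),np.array(pb,float).reshape(2,1))[:,0];return X[:3]/X[3]
def blobs(img,roi,lo,hi,amin=3):
    x0,y0,x1,y1=roi;h=cv2.cvtColor(img[y0:y1,x0:x1],cv2.COLOR_BGR2HSV)
    n,l,st,c=cv2.connectedComponentsWithStats(cv2.inRange(h,np.array(lo),np.array(hi)))
    return [(c[i]+[x0,y0],st[i,4]) for i in range(1,n) if st[i,4]>=amin]
def dark(img,roi,vmax):
    x0,y0,x1,y1=roi;h=cv2.cvtColor(img[y0:y1,x0:x1],cv2.COLOR_BGR2HSV)
    m=cv2.morphologyEx(cv2.inRange(h,np.array((0,0,0)),np.array((180,255,vmax))),cv2.MORPH_CLOSE,np.ones((3,3)))
    cs=cv2.findContours(m,cv2.RETR_EXTERNAL,cv2.CHAIN_APPROX_NONE)[0]
    return max(cs,key=cv2.contourArea)[:,0]+[x0,y0]
E
python3 - <<'E'
from h import *
np.set_printoptions(precision=1,suppress=True)
T=cams.get_image("top");S=cams.get_image("scene")
rt=(225,240,280,310);rs=(250,222,302,258);
print("gold T",blobs(T["color"],rt,(15,80,80),(35,255,255)),"S",blobs(S["color"],rs,(15,80,80),(35,255,255),1))
for nm,d,r in(("T",T,(355,228,402,250)),("S",S,(330,265,385,300))):
    print("green",nm,blobs(d["color"],r,(60,60,40),(95,255,255),1))
    print("red",nm,blobs(d["color"],(r[0],r[1],r[2]+40,r[3]+10),(0,90,80),(8,255,255),1),blobs(d["color"],(r[0],r[1],r[2]+40,r[3]+10),(172,90,80),(180,255,255),1))
    print("goldbush",nm,blobs(d["color"],(r[0],r[1],r[2],r[3]+8),(15,80,80),(35,255,255),1))
# deck
c=dark(T["color"],rt,110);
hs=cv2.cvtColor(T["color"],cv2.COLOR_BGR2HSV)
print("deck contour",cv2.contourArea(c)); 
b=cv2.boxPoints(cv2.minAreaRect(c.astype(np.float32)));print(b);P=plane(T,b,15);print(P,np.linalg.norm(P-np.roll(P,1,0),axis=1))
# jig
c=dark(T["color"],(345,220,435,310),130);ap=cv2.approxPolyDP(c.reshape(-1,1,2).astype(np.int32),2.5,True)[:,0];print("jig poly",ap,plane(T,ap,16))
c=dark(T["color"],(405,232,428,256),75);(x,y),r=cv2.minEnclosingCircle(c.astype(np.float32));print("dial",x,y,r,plane(T,(x,y),41))
print(plane(T,[(x,y)],0)[0]-0*np.ones(3), ray(T,[(x,y)])[0])
E
```

```text
gold T [(array([241.8, 256.5]), np.int32(16))] S [(array([288.3, 231.3]), np.int32(9)), (array([295.5, 236.5]), np.int32(2)), (array([291.5, 239. ]), np.int32(4)), (array([286.5, 242. ]), np.int32(2)), (array([277. , 247.7]), np.int32(3)), (array([259.5, 249. ]), np.int32(6)), (array([266. , 251.8]), np.int32(5)), (array([272. , 250.8]), np.int32(5))]
green T [(array([366.8, 242.4]), np.int32(5)), (array([391.7, 243.9]), np.int32(7))]
red T [(array([372., 247.]), np.int32(3)), (array([383., 248.]), np.int32(11))] [(array([376.5, 248. ]), np.int32(2))]
goldbush T [(array([377.7, 250.4]), np.int32(7))]
green S [(array([356.7, 274.7]), np.int32(3)), (array([369. , 286.5]), np.int32(2))]
red S [(array([373., 265.]), np.int32(1)), (array([377.5, 268.7]), np.int32(6)), (array([412.8, 282.9]), np.int32(310)), (array([382., 272.]), np.int32(1)), (array([387., 276.]), np.int32(1)), (array([355., 278.]), np.int32(1)), (array([390., 278.]), np.int32(1)), (array([359.5, 282.5]), np.int32(6)), (array([396.5, 283.5]), np.int32(2)), (array([400., 286.]), np.int32(1)), (array([421., 289.]), np.int32
[... 887 characters left out ...]
 -115.6   16. ]
 [ 542.6 -102.9   16. ]
 [ 575.4 -106.6   16. ]
 [ 577.7 -116.8   16. ]
 [ 597.9 -122.6   16. ]
 [ 597.7 -132.7   16. ]
 [ 577.3 -131.9   16. ]
 [ 595.  -137.7   16. ]
 [ 581.4 -170.    16. ]
 [ 571.5 -159.5   16. ]
 [ 568.7 -169.4   16. ]
 [ 561.2 -166.6   16. ]
 [ 564.9 -121.4   16. ]
 [ 572.6 -119.1   16. ]
 [ 562.4 -118.7   16. ]
 [ 556.1 -166.4   16. ]
 [ 426.2 -156.    16. ]
 [ 424.1 -141.    16. ]
 [ 423.1 -183.2   16. ]
 [ 532.7 -193.1   16. ]
 [ 528.4 -263.2   16. ]
 [ 604.3 -269.6   16. ]
 [ 608.6 -204.    16. ]
 [ 624.5 -181.9   16. ]]
dial 416.56927490234375 243.67469787597656 11.87453556060791 [[ 570.2 -233.5   41. ]]
[ 574.5 -242.8    0. ] [ 457.2   13.6 1129.3]
```

```bash
python3 - <<'E'
from h import *
np.set_printoptions(precision=1,suppress=True)
T=cams.get_image("top");S=cams.get_image("scene")
for n,a,b in(("hole",(241.8,256.5),(288.3,231.3)),("gL",(366.8,242.4),(356.7,274.7)),("gR",(391.7,243.9),(369,286.5)),("bush",(377.7,250.4),(356.8,285.6))): print(n,tri(T,a,S,b))
print("bush z16",plane(T,(377.7,250.4),16),"greens z28",plane(T,[(366.8,242.4),(391.7,243.9)],28),"hole z15",plane(T,(241.8,256.5),15))
# jig edges: base, fitted on desk-vs-dark mask
def edge(pts,p,q,tol=1.5):
    p,q=np.array(p,float),np.array(q,float);u=(q-p)/np.linalg.norm(q-p);r=pts-p
    k=(abs(r@[-u[1],u[0]])<tol)&(r@u>4)&(r@u<np.linalg.norm(q-p)-4)
    P=plane(T,pts[k]+0.0,16)[:,:2].astype(np.float32);v=cv2.fitLine(P,cv2.DIST_HUBER,0,.01,.01).ravel();return v,np.arctan2(v[1],v[0]),k.sum()
c=dark(T["color"],(345,220,435,310),160)
for n,p,q in(("left",(354,301),(358,224)),("right",(397,304),(399,262)),("front",(354,302),(397,304)),("earfront",(401,260),(427,261)),("earright",(427,261),(428,231))): print(n,edge(c,p,q))
# pointer
x0,y0=404,230;h=cv2.cvtColor(T["color"][y0:258,x0:430],cv2.COLOR_BGR2GRAY)
m=np.zeros_like(h);cv2.circle(m,(int(416.5-x0),int(243.5-y0)),9,255,-1)
ys,xs=np.nonzero((h>100)&(m>0));P=np.c_[xs+x0,ys+y0];print(P.tolist(),h[ys,xs])
w=h[ys,xs]-60.;Q=plane(T,P,67);D=plane(T,(416.57,243.67),41)[0];cen=(Q*w[:,None]).sum(0)/w.sum();print("ptr",cen,cen-D,np.arctan2(*(cen-D)[1::-1]))
v=cv2.fitLine(Q[:,:2].astype(np.float32),cv2.DIST_L2,0,.01,.01).ravel();print(np.arctan2(v[1],v[0]))
E
```

```text
hole [551.1 202.9  16.7]
gL [ 578.  -112.3   30. ]
gR [ 572.5 -174.    31.1]
bush [ 558.9 -140.6   19.1]
bush z16 [[ 558.3 -140.5   16. ]] greens z28 [[ 578.  -112.4   28. ]
 [ 572.6 -174.4   28. ]] hole z15 [[551.7 202.9  15. ]]
left (array([  1. ,  -0.1, 527.3, -82.1], dtype=float32), np.float32(-0.080498554), np.int64(61))
right (array([   1. ,   -0.1,  479.1, -190.9], dtype=float32), np.float32(-0.063076064), np.int64(21))
front (array([   0.1,    1. ,  425.2, -137.8], dtype=float32), np.float32(1.5035486), np.int64(34))
earfront (array([   0. ,    1. ,  531.9, -225.4], dtype=float32), np.float32(1.5452555), np.int64(17))
earright (array([   1. ,   -0.1,  573.7, -270.5], dtype=float32), np.float32(-0.05092087), np.int64(7))
[[422, 238], [423, 238], [421, 239], [422, 239], [420, 240], [421, 240], [419, 241], [420, 241], [421, 241], [419, 242]] [120 142 109 135 114 138 111 166 133 107]
ptr [ 576.5 -238.5   67. ] [ 6.2 -5.  26. ] -0.6760548121809625
-0.7956753
```

The jig's origin is about (515.5,-138) with yaw -0.083, and the dial axis is at about (570,-233). The grip bar's world angle is -0.80. The deck hole is at (551.5,203), yaw 0.38.

>>> {"method": "drive_tool", "body": {"motion": [{"fingers":0.6,"linear":[-0.0343,-0.0186,0],"twist":0},{"fingers":0.6,"linear":[-0.0343,-0.0186,0],"twist":0},{"fingers":0.6,"linear":[-0.0343,-0.0186,0],"twist":0},{"fingers":0.6,"linear":[-0.0343,-0.0186,0],"twist":0},{"fingers":0.6,"linear":[-0.0343,-0.0186,0],"twist":0}]}}

```text
clock: 0.72
eef_pos: [341.6, 471.4, 231.4]
tool_rot: [3.141, 0.0, 2.816]
force: [1.0, 0.5, 0.6]
width: 51.0
gripper_force: 0.0
```

>>> {"method": "drive_tool", "body": {"motion": [{"fingers":0.6,"linear":[-0.0343,-0.0186,0],"twist":0},{"fingers":0.6,"linear":[-0.0343,-0.0186,0],"twist":0},{"fingers":0.6,"linear":[-0.0343,-0.0186,0],"twist":0},{"fingers":0.6,"linear":[-0.0343,-0.0186,0],"twist":0},{"fingers":0.6,"linear":[-0.0343,-0.0186,0],"twist":0}]}}

```text
clock: 1.13
eef_pos: [474.5, 328.3, 231.5]
tool_rot: [3.141, 0.0, 2.816]
force: [-1.0, 1.0, -0.1]
width: 51.5
gripper_force: 0.0
```

>>> {"method": "drive_tool", "body": {"motion": [{"fingers":0.6,"linear":[-0.018,-0.0334,0.006],"twist":0},{"fingers":0.6,"linear":[-0.018,-0.0334,0.006],"twist":0},{"fingers":0.6,"linear":[-0.018,-0.0334,0.006],"twist":0},{"fingers":0.6,"linear":[-0.018,-0.0334,0.006],"twist":0},{"fingers":0.6,"linear":[-0.018,-0.0334,0.006],"twist":0}]}}

```text
clock: 1.55
eef_pos: [505.4, 141.1, 201.2]
tool_rot: [3.141, 0.0, 2.816]
force: [0.8, -0.0, 0.2]
width: 51.2
gripper_force: 0.0
```

>>> {"method": "drive_tool", "body": {"motion": [{"fingers":0.6,"linear":[-0.018,-0.0334,0.006],"twist":0},{"fingers":0.6,"linear":[-0.018,-0.0334,0.006],"twist":0},{"fingers":0.6,"linear":[-0.018,-0.0334,0.006],"twist":0},{"fingers":0.6,"linear":[-0.018,-0.0334,0.006],"twist":0},{"fingers":0.6,"linear":[-0.018,-0.0334,0.006],"twist":0}]}}

```text
clock: 1.97
eef_pos: [537.2, -46.0, 171.2]
tool_rot: [3.141, 0.0, 2.816]
force: [-0.8, -0.1, -0.2]
width: 51.5
gripper_force: 0.0
```

>>> {"method": "drive_tool", "body": {"motion": [{"fingers":0.6,"linear":[-0.018,-0.0334,0.006],"twist":0},{"fingers":0.6,"linear":[-0.018,-0.0334,0.006],"twist":0},{"fingers":0.6,"linear":[-0.018,-0.0334,0.006],"twist":0},{"fingers":0.6,"linear":[-0.018,-0.0334,0.006],"twist":0},{"fingers":0.6,"linear":[-0.018,-0.0334,0.006],"twist":0}]}}

```text
clock: 2.38
eef_pos: [568.9, -233.2, 141.0]
tool_rot: [3.141, 0.0, 2.816]
force: [1.3, 0.9, -0.7]
width: 51.4
gripper_force: 0.0
```

>>> {"method": "drive_tool", "body": {"motion": [{"fingers":0.6,"linear":[0,0,0],"twist":0.12},{"fingers":0.6,"linear":[0,0,0],"twist":0.12},{"fingers":0.6,"linear":[0,0,0],"twist":0.12},{"fingers":0.6,"linear":[0,0,0],"twist":0.11},{"fingers":0.6,"linear":[0,0,0],"twist":0}]}}

```text
clock: 2.8
eef_pos: [568.9, -231.2, 141.1]
tool_rot: [-3.141, -0.0, 2.343]
force: [0.3, 0.2, -0.1]
width: 51.5
gripper_force: 0.0
```

>>> {"method": "drive_tool", "body": {"motion": [{"fingers":0.6,"linear":[-0.002,-0.0007,0.025],"twist":0},{"fingers":0.6,"linear":[0,0,0.025],"twist":0},{"fingers":0.6,"linear":[0,0,0.025],"twist":0},{"fingers":0.6,"linear":[0,0,0.015],"twist":0},{"fingers":0.6,"linear":[0,0,0.006],"twist":0}]}}

```text
clock: 3.22
eef_pos: [568.2, -232.3, 42.7]
tool_rot: [-3.14, -0.004, 2.349]
force: [-0.4, -0.0, 1.1]
width: 51.0
gripper_force: 0.0
```

>>> {"method": "drive_tool", "body": {"motion": [{"fingers":0.1,"linear":[0,0,0],"twist":0},{"fingers":0.1,"linear":[0,0,0],"twist":0},{"fingers":0.05,"linear":[0,0,0],"twist":0},{"fingers":0.0,"linear":[0,0,0],"twist":0},{"fingers":0.0,"linear":[0,0,0],"twist":0}]}}

```text
clock: 3.63
eef_pos: [570.0, -234.3, 46.8]
tool_rot: [-3.141, 0.002, 2.346]
force: [-2.0, -1.6, 4.9]
width: 12.6
gripper_force: 60.0
```

>>> {"method": "drive_tool", "body": {"motion": [{"fingers":0.0,"linear":[0,0,-0.001],"twist":-0.1},{"fingers":0.0,"linear":[0,0,0],"twist":-0.1},{"fingers":0.0,"linear":[0,0,0],"twist":-0.1},{"fingers":0.0,"linear":[0,0,0],"twist":-0.1},{"fingers":0.0,"linear":[0,0,0],"twist":-0.1}]}}

```text
clock: 4.05
eef_pos: [570.2, -233.8, 46.8]
tool_rot: [-3.141, 0.002, 2.85]
force: [-0.2, -1.2, -1.9]
width: 12.7
gripper_force: 59.1
```

>>> {"method": "drive_tool", "body": {"motion": [{"fingers":0.0,"linear":[0,0,0],"twist":-0.1},{"fingers":0.0,"linear":[0,0,0],"twist":-0.05},{"fingers":0.0,"linear":[0,0,0],"twist":-0.05},{"fingers":0.0,"linear":[0,0,0],"twist":-0.02},{"fingers":0.0,"linear":[0,0,0],"twist":0}]}}

```text
clock: 4.47
eef_pos: [570.0, -233.5, 46.8]
tool_rot: [-3.141, 0.001, 3.065]
force: [-0.6, -1.4, 0.4]
width: 12.9
gripper_force: 59.7
```

```bash
python3 -c "
from h import *
s=monitor.read_state();print(s['tool_rot'],s['torque'],s['force'],s['qpos'])"
```

```text
[-3.14139108e+00  7.46184086e-04  3.06505097e+00] [-0.12653042  0.17249718 -0.12630215] [-0.57036947 -1.37988313  0.38025395] [ 0.38485078  0.81903027 -0.06794854  1.74995264  0.09134367  0.57489327
  1.75597828]
```

>>> {"method": "drive_tool", "body": {"motion": [{"fingers":0.0,"linear":[0,0,0],"twist":-0.02},{"fingers":0.0,"linear":[0,0,0],"twist":-0.02},{"fingers":0.0,"linear":[0,0,0],"twist":-0.02},{"fingers":0.0,"linear":[0,0,0],"twist":0}]}}

```text
clock: 4.8
eef_pos: [569.9, -233.5, 46.8]
tool_rot: [3.141, 0.001, 3.124]
force: [-0.5, 0.0, 5.4]
width: 12.9
gripper_force: 67.4
```

```bash
python3 -c "
from h import *
s=monitor.read_state();print(s['tool_rot'],s['torque'],s['force'])"
```

```text
[3.14148103e+00 6.87230152e-04 3.12364008e+00] [-0.1123863   0.30738443 -1.4622337 ] [-0.51153597  0.01552247  5.38036241]
```

The torque jumped to 1.46 N m, so the dial is at its stop. Next I release straight up and move towards the deck.

>>> {"method": "drive_tool", "body": {"motion": [{"fingers":0.6,"linear":[0,0,0],"twist":0},{"fingers":0.6,"linear":[0,0,0],"twist":0},{"fingers":0.6,"linear":[0,0,-0.01],"twist":0},{"fingers":0.6,"linear":[0,0,-0.03],"twist":0},{"fingers":0.6,"linear":[0,0,-0.035],"twist":0}]}}

```text
clock: 5.22
eef_pos: [568.0, -231.9, 120.4]
tool_rot: [3.14, -0.005, 3.128]
force: [1.1, -0.1, -0.1]
width: 51.8
gripper_force: 0.0
```

>>> {"method": "drive_tool", "body": {"motion": [{"fingers":1.0,"linear":[0,-0.035,-0.01],"twist":0},{"fingers":1.0,"linear":[0,0.038,0],"twist":0},{"fingers":1.0,"linear":[0,0.038,0],"twist":0},{"fingers":1.0,"linear":[0,0.038,0],"twist":0},{"fingers":1.0,"linear":[0,0.038,0],"twist":0}]}}

```text
clock: 5.63
eef_pos: [571.5, -114.7, 132.0]
tool_rot: [3.141, 0.001, 3.126]
force: [1.2, 0.1, 0.5]
width: 85.7
gripper_force: 0.0
```

>>> {"method": "drive_tool", "body": {"motion": [{"fingers":1.0,"linear":[0.0133,0.0354,0],"twist":0},{"fingers":1.0,"linear":[0.0133,0.0354,0],"twist":0},{"fingers":1.0,"linear":[0.0133,0.0354,0],"twist":0},{"fingers":1.0,"linear":[0.0133,0.0354,0],"twist":0},{"fingers":1.0,"linear":[0.0133,0.0354,0],"twist":0}]}}

```text
clock: 6.05
eef_pos: [507.1, 63.9, 131.9]
tool_rot: [3.141, 0.0, 3.128]
force: [0.3, -0.4, 0.4]
width: 85.5
gripper_force: 0.0
```

>>> {"method": "drive_tool", "body": {"motion": [{"fingers":1.0,"linear":[0.0133,0.0354,0],"twist":0},{"fingers":1.0,"linear":[0.0133,0.0354,0],"twist":0},{"fingers":1.0,"linear":[0.0133,0.0354,0],"twist":0},{"fingers":1.0,"linear":[0,0,0],"twist":-0.1},{"fingers":1.0,"linear":[0,0,0],"twist":-0.1}]}}

```text
clock: 6.47
eef_pos: [468.2, 173.2, 131.9]
tool_rot: [3.14, 0.0, -2.943]
force: [0.4, -1.1, 0.4]
width: 85.4
gripper_force: 0.0
```

>>> {"method": "drive_tool", "body": {"motion": [{"fingers":1.0,"linear":[0,0,0],"twist":-0.1},{"fingers":1.0,"linear":[0,0,0],"twist":-0.1},{"fingers":1.0,"linear":[0,0,0],"twist":0}]}}

```text
clock: 6.72
eef_pos: [469.6, 169.2, 131.8]
tool_rot: [3.141, 0.0, -2.753]
force: [-0.2, -0.1, -0.4]
width: 85.6
gripper_force: 0.0
```

```bash
python3 - <<'E'
from h import *
T=cams.get_image("top");S=cams.get_image("scene")
a=cv2.resize(T["color"][215:315,345:435],None,fx=4.2,fy=4.2,interpolation=cv2.INTER_CUBIC)
b=cv2.resize(S["color"][222:322,322:422],None,fx=4.2,fy=4.2,interpolation=cv2.INTER_CUBIC)
cv2.imwrite("pics/dial1.png",np.hstack([a,b]))
print(blobs(T["color"],(355,228,402,250),(60,60,40),(95,255,255),1),blobs(T["color"],(365,235,395,255),(0,90,80),(8,255,255),1))
E
```

```text
[(array([366.8, 242.4]), np.int32(5)), (array([391.5, 244. ]), np.int32(6))] [(array([373.5, 245. ]), np.int32(6)), (array([383., 246.]), np.int32(9))]
```

View pics/dial1.png

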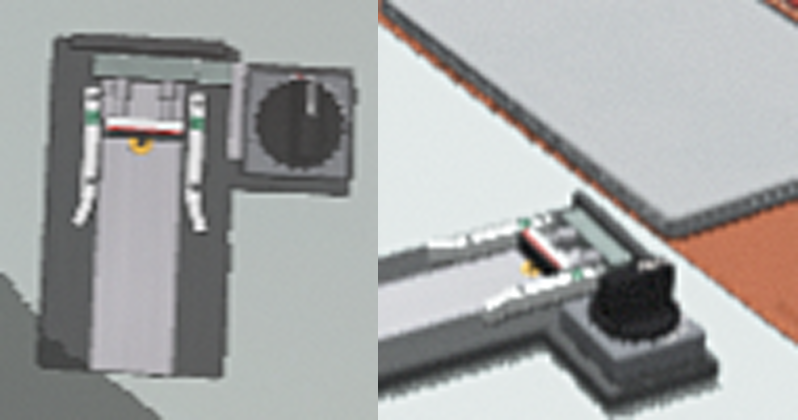

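The picture shows the pointer (crop ~(312,97)) almost under the red tick (300,76). The dial top is offset by parallax. The bar has drawn back and the bush now shows at (142,145). I'll measure the pointer angle numerically.

```bash
python3 - <<'E'
from h import *
np.set_printoptions(precision=3,suppress=True)
T=cams.get_image("top");g=cv2.cvtColor(T["color"],cv2.COLOR_BGR2GRAY).astype(float)
x0,y0,x1,y1=412,232,426,246
print(g[y0:y1,x0:x1].astype(int))
pts=[]
for r in range(234,243):
    w=np.clip(g[r,416:424]-70,0,None)
    if w.max()>30: pts.append(((w*np.arange(416,424)).sum()/w.sum(),r))
Q=plane(T,pts,67);print(np.array(pts),Q[:,:2]);v=np.polyfit(Q[:,0],Q[:,1],1);print(np.arctan(v[0]))
E
```

```text
[[ 93  90 103 103  87  84  89  88  83  82  89  90  90  91]
 [135 134 161 148 113 124 159 155 122 120 123 125 121 118]
 [115 102  59  57  57  55  79 119 113 111 134 131 130 130]
 [ 56  62  57  56  59  64 116 122  77  70 140 155 131 131]
 [ 66  63  58  58  61  65 117 123  78  57 104 128 145 144]
 [ 66  64  60  57  61  64 116 122  80  59  57  56 106 133]
 [ 66  66  61  58  60  62 121 124  80  58  62  65  88 123]
 [ 67  65  62  57  62  63 132 137  79  58  64  67  63 129]
 [ 66  64  60  59  62  61 153 153  79  62  64  65  66  58]
 [ 67  64  59  57  62  62 149 151  81  60  66  68  66  72]
 [ 67  64  60  59  62  65  84  97  81  62  66  68  67  64]
 [ 70  64  60  57  62  67  68  65  63  62  64  69  66  66]
 [ 69  65  60  59  65  69  69  69  64  61  65  67  66  65]
 [ 68  65  60  60  63  67  70  67  65  62  64  69  67  68]]
[[421.067 234.   ]
 [420.965 235.   ]
 [420.475 236.   ]
 [418.667 237.   ]
 [418.643 238.   ]
 [418.616 239.   ]
 [418.577 240.   ]
 [418.602 241.   ]] [[ 590.717 -239.536]
 [ 588.293 -239.171]
 [ 585.894 -237.871]
 [ 583.579 -233.4  ]
 [ 581.153 -233.226]
 [ 578.729 -233.041]
 [ 576.306 -232.83 ]
 [ 573.881 -232.772]]
-0.43385082945375786
```

>>> {"method": "drive_tool", "body": {"motion": [{"fingers":1.0,"linear":[0,0,0.03],"twist":0},{"fingers":1.0,"linear":[0,0,0.03],"twist":0},{"fingers":1.0,"linear":[0,0,0.03],"twist":0},{"fingers":1.0,"linear":[0,0,0.015],"twist":0},{"fingers":1.0,"linear":[0,0,0],"twist":0}]}}

```text
clock: 7.28
eef_pos: [467.6, 167.9, 23.5]
tool_rot: [-3.141, -0.006, -2.758]
force: [0.8, -1.6, 0.5]
width: 85.5
gripper_force: 0.0
```

>>> {"method": "drive_tool", "body": {"motion": [{"fingers":1.0,"linear":[0,0,0.012],"twist":0},{"fingers":1.0,"linear":[0,0,0.011],"twist":0},{"fingers":1.0,"linear":[0,0,0],"twist":0}]}}

```text
clock: 7.53
eef_pos: [469.3, 168.5, 2.6]
tool_rot: [-3.141, -0.001, -2.758]
force: [-0.1, 0.3, 0.7]
width: 85.7
gripper_force: 0.0
```

>>> {"method": "drive_tool", "body": {"motion": [{"fingers":0.6,"linear":[0,0,0],"twist":0},{"fingers":0.6,"linear":[0,0,0],"twist":0},{"fingers":0.5,"linear":[0,0,0],"twist":0},{"fingers":0.4,"linear":[0,0,0],"twist":0},{"fingers":0.4,"linear":[0,0,0],"twist":0}]}}

```text
clock: 7.95
eef_pos: [470.3, 168.8, 4.6]
tool_rot: [-3.141, 0.002, -2.758]
force: [-0.8, -1.1, 6.4]
width: 48.1
gripper_force: 61.8
```

>>> {"method": "drive_tool", "body": {"motion": [{"fingers":0.3,"linear":[0,0,-0.01],"twist":0},{"fingers":0.3,"linear":[0,0,-0.02],"twist":0},{"fingers":0.3,"linear":[0,0,-0.02],"twist":0},{"fingers":0.3,"linear":[0,0,-0.01],"twist":0},{"fingers":0.3,"linear":[0,0,0],"twist":0}]}}

```text
clock: 8.37
eef_pos: [471.3, 169.2, 65.8]
tool_rot: [3.141, 0.005, -2.758]
force: [0.2, -0.5, -1.9]
width: 47.8
gripper_force: 62.5
```

```bash
python3 - <<'E'
from h import *
np.set_printoptions(precision=1,suppress=True)
s=monitor.read_state();print(s["eef_pos"],s["tool_rot"],s["force"],s["torque"])
T=cams.get_image("top");S=cams.get_image("scene")
a=cv2.resize(T["color"][220:310,210:300],None,fx=4.2,fy=4.2,interpolation=cv2.INTER_CUBIC)
b=cv2.resize(S["color"][170:260,240:330],None,fx=4.2,fy=4.2,interpolation=cv2.INTER_CUBIC)
cv2.imwrite("pics/lift.png",np.hstack([a,b]))
print(blobs(T["color"],(225,235,270,275),(15,80,80),(35,255,255)),blobs(S["color"],(255,190,320,250),(15,80,80),(35,255,255),1))
E
```

```text
[471.3 169.2  65.8] [ 3.1  0.  -2.8] [ 0.2 -0.5 -1.9] [-0.   0.1  0. ]
[(array([237.3, 254. ]), np.int32(22))] [(array([314. , 203.1]), np.int32(250)), (array([319., 190.]), np.int32(1)), (array([295.5, 196.8]), np.int32(10)), (array([300., 198.]), np.int32(1)), (array([296., 203.]), np.int32(3)), (array([288.3, 213.3]), np.int32(9)), (array([290.5, 221.2]), np.int32(12)), (array([257.5, 230. ]), np.int32(2)), (array([266.5, 232.3]), np.int32(14))]
```

View pics/lift.png

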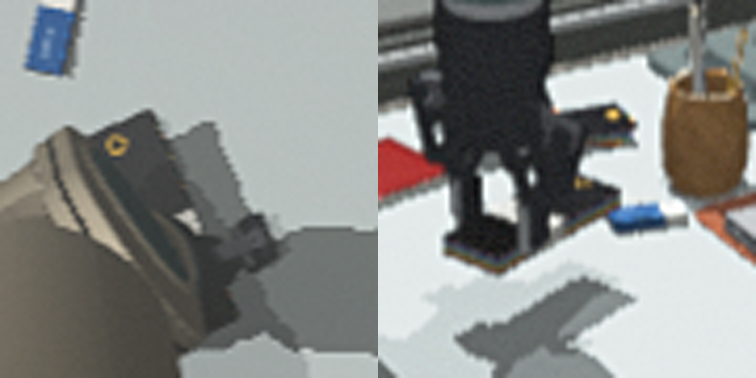

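The deck is held level. Its hole shows at top (237.3,254) and scene (288.3,213.3).

```bash
python3 - <<'E'
from h import *
from scipy.spatial.transform import Rotation as Ro
np.set_printoptions(precision=2,suppress=True)
s=monitor.read_state()
T=cams.get_image("top");S=cams.get_image("scene")
X=tri(T,(237.3,254),S,(288.3,213.3));print(X)
R=Ro.from_euler("xyz",s["tool_rot"]).as_matrix()
for Y in (X,plane(T,(237.3,254),76)[0],plane(T,(237.3,254),79)[0]): print("hole in tool",R.T@(Y-s["eef_pos"]))
J=np.array([515.5,-138]);a=-.083
p=lambda x,y:J+[x*np.cos(a)-y*np.sin(a),x*np.sin(a)+y*np.cos(a)]
for hx in(-30,-20,48): print("hole at",hx,"tcp",p(hx-88,0))
E
```

```text
[552.32 203.66  75.4 ]
hole in tool [-89.6    1.62 -11.74]
hole in tool [-89.93   1.05 -12.34]
hole in tool [-89.48   0.65 -15.34]
hole at -30 tcp [ 397.91 -128.22]
hole at -20 tcp [ 407.87 -129.05]
hole at 48 tcp [ 475.64 -134.68]
```

>>> {"method": "drive_tool", "body": {"motion": [{"fingers":0.3,"linear":[0,0,0],"twist":0.1},{"fingers":0.3,"linear":[0,0,0],"twist":0.1},{"fingers":0.3,"linear":[0,0,0],"twist":0.1},{"fingers":0.3,"linear":[0,0,0],"twist":0.1},{"fingers":0.3,"linear":[0,0,0],"twist":0.067}]}}

```text
clock: 8.98
eef_pos: [468.9, 168.4, 62.1]
tool_rot: [-3.14, -0.002, 3.054]
force: [-0.2, -1.2, -1.0]
width: 47.8
gripper_force: 62.5
```

>>> {"method": "drive_tool", "body": {"motion": [{"fingers":0.3,"linear":[0.0056,-0.025,0],"twist":0},{"fingers":0.3,"linear":[0.0056,-0.036,0],"twist":0},{"fingers":0.3,"linear":[0.0056,-0.036,0],"twist":0},{"fingers":0.3,"linear":[0.0056,-0.036,0],"twist":0},{"fingers":0.3,"linear":[0.0056,-0.036,0],"twist":0}]}}

```text
clock: 9.4
eef_pos: [426.5, 1.4, 62.4]
tool_rot: [-3.141, -0.002, 3.06]
force: [0.7, -0.7, -1.0]
width: 48.1
gripper_force: 62.5
```

>>> {"method": "drive_tool", "body": {"motion": [{"fingers":0.3,"linear":[0.0056,-0.036,0],"twist":0},{"fingers":0.3,"linear":[0.0056,-0.036,0],"twist":0},{"fingers":0.3,"linear":[0.0056,-0.036,0],"twist":0},{"fingers":0.3,"linear":[0,-0.025,0],"twist":0},{"fingers":0.3,"linear":[0,0,0],"twist":0}]}}

```text
clock: 9.82
eef_pos: [397.8, -134.6, 62.4]
tool_rot: [-3.139, -0.003, 3.049]
force: [0.2, 0.5, -2.1]
width: 48.0
gripper_force: 62.6
```

```bash
python3 - <<'E'
from h import *
from scipy.spatial.transform import Rotation as Ro
np.set_printoptions(precision=2,suppress=True)
s=monitor.read_state();print(s["eef_pos"],s["tool_rot"],s["force"])
T=cams.get_image("top");S=cams.get_image("scene")
a=cv2.resize(T["color"][215:315,340:440],None,fx=4,fy=4,interpolation=cv2.INTER_CUBIC)
b=cv2.resize(S["color"][225:325,290:390],None,fx=4,fy=4,interpolation=cv2.INTER_CUBIC)
cv2.imwrite("pics/pre.png",np.hstack([a,b]))
print(blobs(T["color"],(355,228,402,300),(15,80,80),(35,255,255)),blobs(S["color"],(300,230,400,320),(15,80,80),(35,255,255),2))
E
```

```text
[ 397.81 -134.57   62.38] [-3.14 -0.    3.05] [ 0.16  0.54 -2.14]
[(array([377.88, 249.29]), np.int32(17)), (array([382.57, 278.9 ]), np.int32(21))] [(array([332.5, 274.5]), np.int32(20)), (array([329.88, 285.08]), np.int32(24)), (array([357.75, 285.58]), np.int32(12))]
```

View pics/pre.png

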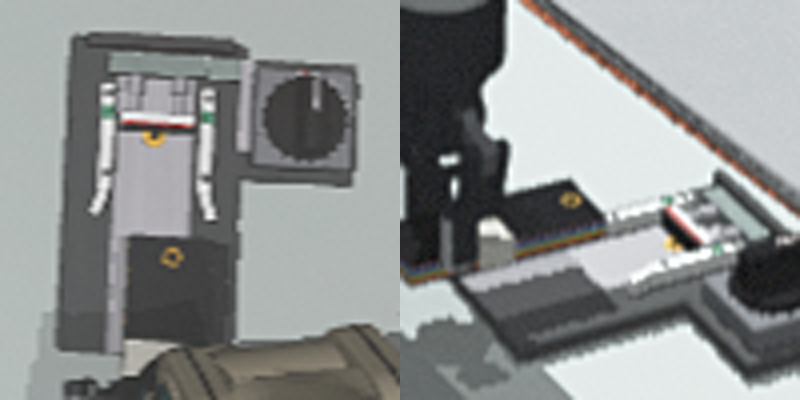

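The deck hole is at top (382.6,278.9) and scene (332.5,274.5), above the bed in front of the mouth. I'll now measure its lateral offset and yaw against the guides.

```bash
python3 - <<'E'
from h import *
from scipy.spatial.transform import Rotation as Ro
np.set_printoptions(precision=2,suppress=True)
s=monitor.read_state();print(s["eef_pos"],s["tool_rot"],s["force"])
T=cams.get_image("top");S=cams.get_image("scene")
X=tri(T,(382.57,278.9),S,(332.5,274.5));R=Ro.from_euler("xyz",s["tool_rot"]).as_matrix()
print(X,R.T@(X-s["eef_pos"]),plane(T,(382.57,278.9),73))
# white guides at z 28 (top)
h=cv2.cvtColor(T["color"],cv2.COLOR_BGR2HSV)
g=[]
for lo,hi in((362,372),(386,398)):
    pts=[]
    for r in range(238,258):
        w=np.clip(h[r,lo:hi,2].astype(float)-200,0,None)*(h[r,lo:hi,1]<30)
        if w.sum()>20: pts.append(((w*np.arange(lo,hi)).sum()/w.sum(),r))
    P=plane(T,pts,28)[:,:2];v=np.polyfit(P[:,0],P[:,1],1);g.append(v);print(len(pts),v,np.std(np.polyval(v,P[:,0])-P[:,1]))
m=(g[0]+g[1])/2;a=np.arctan(m[0]);print("guide axis yaw",a,"gap",(g[0]-g[1])@[550,1])
print("hole lateral off axis",(X[1]-np.polyval(m,X[0]))*np.cos(a))
# deck side edges
L=[]
gr=cv2.cvtColor(T["color"],cv2.COLOR_BGR2GRAY).astype(int)
for r in range(276,296,4): print(r,gr[r,366:402].tolist())
E
```

```text
[ 399.46 -129.52   62.55] [ 3.14 -0.    3.06] [ 0.56  1.01 -1.52]
[ 484.85 -141.11   76.12] [-86.06  -4.19 -13.68] [[ 484.83 -141.5    73.  ]]
16 [-0.19 -2.36] 3.513126783694098
17 [  -0.02 -161.95] 3.7370418734454844
guide axis yaw -0.10492104960600435 gap 61.54599126676355
hole lateral off axis -7.851434264774744
276 [86, 110, 144, 113, 60, 68, 70, 68, 67, 68, 69, 67, 69, 103, 108, 86, 75, 65, 67, 67, 66, 66, 67, 64, 66, 70, 68, 69, 67, 82, 92, 91, 83, 95, 157, 185]
280 [84, 114, 128, 90, 62, 67, 68, 69, 67, 68, 68, 66, 71, 123, 176, 160, 92, 63, 64, 67, 65, 65, 67, 63, 66, 67, 71, 69, 68, 83, 90, 90, 81, 152, 186, 182]
284 [84, 127, 139, 95, 68, 67, 68, 69, 68, 68, 65, 68, 68, 67, 67, 65, 68, 66, 66, 66, 65, 66, 66, 64, 64, 65, 70, 69, 68, 82, 93, 86, 79, 148, 186, 181]
288 [87, 134, 130, 86, 70, 67, 68, 69, 67, 68, 67, 67, 69, 68, 68, 63, 68, 67, 67, 65, 66, 66, 66, 62, 64, 65, 69, 66, 81, 91, 89, 85, 83, 151, 186, 182]
292 [89, 135, 121, 70, 67, 68, 68, 63, 61, 59, 60, 59, 62, 60, 61, 59, 59, 58, 59, 58, 60, 62, 65, 67, 69, 69, 68, 65, 80, 90, 89, 83, 81, 150, 185, 181]
```

```bash
python3 - <<'E'
from h import *
from scipy.spatial.transform import Rotation as Ro
np.set_printoptions(precision=2,suppress=True)
cams.get_image("top");T=cams.get_image("top");s=monitor.read_state();S=cams.get_image("scene");print(s["eef_pos"],s["tool_rot"],s["clock"])
t=blobs(T["color"],(370,268,395,300),(15,80,80),(35,255,255),8);q=blobs(S["color"],(318,262,345,281),(15,80,80),(35,255,255),8);print(t,q)
X=tri(T,t[0][0],S,q[0][0]);R=Ro.from_euler("xyz",s["tool_rot"]).as_matrix();print(X,R.T@(X-s["eef_pos"]))
a=-.083;J=np.array([515.5,-138]);u=np.array([np.cos(a),np.sin(a)]);n=np.array([-u[1],u[0]])
gr=plane(T,[t_[0] for t_ in blobs(T["color"],(355,228,402,250),(60,60,40),(95,255,255),3)],28)[:,:2];b=plane(T,blobs(T["color"],(370,240,386,256),(15,80,80),(35,255,255),5)[0][0],16)[0,:2]
for nm,p in(("hole",X[:2]),("hole@z73",plane(T,t[0][0],73)[0,:2]),("greens",gr.mean(0)),("bush",b),("tcp",s["eef_pos"][:2])): print(nm,(p-J)@u,(p-J)@n)
g=cv2.cvtColor(T["color"],cv2.COLOR_BGR2GRAY).astype(float);E=[]
for r in range(276,296):
    row=g[r,364:372]; k=np.argmax(row[:-1]-row[1:]);E.append((364+k+.5,r))
E=np.array(E);P=plane(T,E,73)[:,:2].astype(np.float32);v=cv2.fitLine(P,cv2.DIST_HUBER,0,.01,.01).ravel();print("deck edge yaw",np.arctan2(v[1],v[0])%np.pi-np.pi, "lat",(v[2:]-J)@n)
E
```

```text
[ 400.28 -127.02   63.02] [ 3.14 -0.    3.06] 10.1167
[(array([379.  , 278.05]), np.int32(19))] [(array([331.69, 273.  ]), np.int32(13))]
[ 487.42 -133.06   75.16] [-87.34   0.95 -12.18]
hole -28.392170884376153 2.595236770128912
hole@z73 -28.754485503203167 2.5166108156966525
greens 60.10220362962806 -0.46635295150005973
bush 45.347876045364224 0.39224687560315274
tcp -115.73291127849552 1.3896385018371138
deck edge yaw -0.10873389 lat 27.656242619503555
```

>>> {"method": "drive_tool", "body": {"motion": [{"fingers":0.3,"linear":[0,-0.0026,0.015],"twist":0},{"fingers":0.3,"linear":[0,0,0.015],"twist":0},{"fingers":0.3,"linear":[0,0,0.008],"twist":0},{"fingers":0.3,"linear":[0,0,0.002],"twist":0},{"fingers":0.3,"linear":[0,0,0],"twist":0}]}}

```text
clock: 10.58
eef_pos: [399.0, -130.3, 28.8]
tool_rot: [-3.141, -0.004, 3.061]
force: [-0.0, 0.2, -1.7]
width: 47.7
gripper_force: 62.6
```

>>> {"method": "drive_tool", "body": {"motion": [{"fingers":0.3,"linear":[0,0,0.001],"twist":0},{"fingers":0.3,"linear":[0,0,0.001],"twist":0},{"fingers":0.3,"linear":[0,0,0],"twist":0}]}}

```text
clock: 10.83
eef_pos: [399.4, -131.1, 27.5]
tool_rot: [-3.14, -0.002, 3.06]
force: [-0.1, 0.5, -1.7]
width: 48.1
gripper_force: 62.6
```

>>> {"method": "drive_tool", "body": {"motion": [{"fingers":0.3,"linear":[0,0,0.002],"twist":0},{"fingers":0.3,"linear":[0,0,0.002],"twist":0},{"fingers":0.3,"linear":[0,0,0.001],"twist":0},{"fingers":0.3,"linear":[0,0,0],"twist":0},{"fingers":0.3,"linear":[0,0,0],"twist":0}]}}

```text
clock: 11.25
eef_pos: [399.2, -131.4, 22.6]
tool_rot: [-3.14, -0.002, 3.059]
force: [0.1, -0.7, -2.0]
width: 47.7
gripper_force: 62.6
```

```bash
cat > lat.py <<'E'
from h import *
from scipy.spatial.transform import Rotation as Ro
np.set_printoptions(precision=2,suppress=True)
a=-.083;J=np.array([515.5,-138]);u=np.array([np.cos(a),np.sin(a)]);n=np.array([-u[1],u[0]])
T=cams.get_image("top");s=monitor.read_state();print(s["eef_pos"],s["tool_rot"],s["force"],s["torque"])
b=[q for q in blobs(T["color"],(368,240,390,300),(15,80,80),(35,255,255),8)]
ztop=s["eef_pos"][2]+11
for c,ar in b:
    p=plane(T,c,ztop)[0,:2]-J;print("gold",c,ar,p@u,p@n)
p=s["eef_pos"][:2]-J;print("tcp",p@u,p@n)
E
python3 lat.py
```

```text
[ 399.21 -131.44   22.56] [-3.14 -0.    3.06] [ 0.65  0.13 -1.67] [0.04 0.06 0.  ]
gold [377.88 249.29] 17 43.85880448375115 3.000484967703892
gold [378.61 278.5 ] 18 -28.34619199834833 -1.9425344798082458
tcp -116.43532650408102 -3.1029753425016935
```

>>> {"method": "drive_tool", "body": {"motion": [{"fingers":0.3,"linear":[0,0.0018,0],"twist":0},{"fingers":0.3,"linear":[-0.008,0,0],"twist":0},{"fingers":0.3,"linear":[-0.008,0,0],"twist":0},{"fingers":0.3,"linear":[-0.004,0,0],"twist":0},{"fingers":0.3,"linear":[0,0,0],"twist":0}]}}

```text
clock: 11.72
eef_pos: [420.9, -131.3, 22.4]
tool_rot: [-3.14, -0.0, 3.059]
force: [1.0, -0.3, -1.9]
width: 48.0
gripper_force: 62.6
```

>>> {"method": "drive_tool", "body": {"motion": [{"fingers":0.3,"linear":[0,0,0],"twist":0},{"fingers":0.3,"linear":[0,0,0],"twist":0}]}}

```text
clock: 11.88
eef_pos: [418.7, -131.4, 22.3]
tool_rot: [-3.14, -0.003, 3.059]
force: [0.2, -1.7, -1.0]
width: 48.2
gripper_force: 62.6
```

```bash
python3 lat.py
```

```text
[ 418.6  -131.31   22.32] [-3.14 -0.    3.06] [-0.75 -0.11 -0.89] [ 0.05  0.08 -0.03]
gold [377.88 249.29] 17 43.884328569207916 2.96854503925024
gold [378.06 270.94] 18 -9.797366614525199 0.20160536567138632
tcp -97.11608268743261 -1.3704953859060893
```

>>> {"method": "drive_tool", "body": {"motion": [{"fingers":0.3,"linear":[-0.006,0,0],"twist":0},{"fingers":0.3,"linear":[-0.006,0,0],"twist":0},{"fingers":0.3,"linear":[-0.005,0,0],"twist":0},{"fingers":0.3,"linear":[-0.003,0,0],"twist":0},{"fingers":0.3,"linear":[0,0,0],"twist":0}]}}

```text
clock: 12.35
eef_pos: [440.5, -133.0, 22.3]
tool_rot: [-3.14, -0.001, 3.059]
force: [0.4, -1.0, -1.8]
width: 47.5
gripper_force: 62.6
```

>>> {"method": "drive_tool", "body": {"motion": [{"fingers":0.3,"linear":[0,0,0],"twist":0},{"fingers":0.3,"linear":[0,0,0],"twist":0}]}}

```text
clock: 12.52
eef_pos: [438.8, -133.0, 22.3]
tool_rot: [-3.14, -0.003, 3.059]
force: [0.7, -0.2, -2.6]
width: 48.4
gripper_force: 62.6
```

```bash
python3 lat.py
```

```text
[ 438.72 -132.96   22.27] [-3.14 -0.    3.06] [ 0.39  0.45 -2.7 ] [ 0.07  0.11 -0.01]
gold [377.88 249.29] 17 43.88966655591994 2.9618652734283892
gold [378.65 262.53] 17 11.102215882609 -0.35961817010734987
tcp -76.93684677187612 -1.341786150245503
```

>>> {"method": "drive_tool", "body": {"motion": [{"fingers":0.3,"linear":[-0.004,0,0.001],"twist":0},{"fingers":0.3,"linear":[-0.004,0,0.0005],"twist":0},{"fingers":0.3,"linear":[-0.002,0,0.0005],"twist":0},{"fingers":0.3,"linear":[0,0,0],"twist":0},{"fingers":0.3,"linear":[0,0,0],"twist":0}]}}

```text
clock: 12.98
eef_pos: [448.8, -133.7, 20.6]
tool_rot: [-3.139, -0.003, 3.059]
force: [-2.2, 0.6, 5.3]
width: 48.0
gripper_force: 63.3
```

>>> {"method": "drive_tool", "body": {"motion": [{"fingers":0.3,"linear":[0,0,0.0005],"twist":0},{"fingers":0.3,"linear":[0,0,0.0005],"twist":0},{"fingers":0.3,"linear":[0,0,0],"twist":0}]}}

```text
clock: 13.23
eef_pos: [448.8, -133.7, 20.5]
tool_rot: [-3.138, -0.002, 3.059]
force: [-5.0, 1.6, 16.7]
width: 48.0
gripper_force: 64.6
```

>>> {"method": "drive_tool", "body": {"motion": [{"fingers":0.3,"linear":[0,0,-0.001],"twist":0},{"fingers":0.3,"linear":[-0.004,0,0],"twist":0},{"fingers":0.3,"linear":[-0.004,0,0],"twist":0},{"fingers":0.3,"linear":[-0.002,0,0],"twist":0},{"fingers":0.3,"linear":[0,0,0],"twist":0}]}}

```text
clock: 13.65
eef_pos: [454.5, -134.5, 20.5]
tool_rot: [-3.137, -0.011, 3.059]
force: [-12.0, 1.3, 18.9]
width: 48.0
gripper_force: 64.8
```

```bash
python3 lat.py
```

```text
[ 454.53 -134.44   20.54] [-3.14 -0.01  3.06] [-11.2    1.87  19.27] [0.73 2.38 0.12]
gold [377.88 249.29] 17 44.07046979069237 2.7356145663231635
gold [378.75 256.5 ] 16 26.230896303410468 -0.19569634431872185
tcp -61.05551426961904 -1.502527417763703
```

>>> {"method": "drive_tool", "body": {"motion": [{"fingers":0.3,"linear":[0,0,-0.001],"twist":0},{"fingers":0.3,"linear":[0,0,-0.0005],"twist":0},{"fingers":0.3,"linear":[0,0,0],"twist":0}]}}

```text
clock: 13.95
eef_pos: [460.3, -134.6, 21.7]
tool_rot: [-3.14, -0.001, 3.059]
force: [-0.4, 0.1, -2.0]
width: 48.2
gripper_force: 62.6
```

```bash
python3 lat.py
```

```text
[ 460.15 -134.67   21.63] [-3.14 -0.    3.06] [ 0.72  0.13 -1.6 ] [-0.03  0.03  0.  ]
gold [378.95 254.11] 19 32.119306549658766 -0.27950272536053866
tcp -55.435763778152534 -1.2668107468695653
```

>>> {"method": "drive_tool", "body": {"motion": [{"fingers":0.3,"linear":[-0.003,0,0.0007],"twist":0},{"fingers":0.3,"linear":[-0.003,0,0],"twist":0},{"fingers":0.3,"linear":[-0.002,0,0],"twist":0},{"fingers":0.3,"linear":[0,0,0],"twist":0},{"fingers":0.3,"linear":[0,0,0],"twist":0}]}}

```text
clock: 14.42
eef_pos: [467.0, -135.3, 20.9]
tool_rot: [-3.14, -0.003, 3.059]
force: [-0.6, 0.6, -0.9]
width: 48.2
gripper_force: 62.7
```

```bash
python3 lat.py
```

```text
[ 466.94 -135.26   20.97] [-3.14 -0.    3.06] [-0.4   0.03 -1.45] [ 0.05  0.25 -0.05]
gold [379.  251.5] 18 38.680540000158715 -0.21653757898683246
tcp -48.62018463237806 -1.2995086192222165
```

Free at z 20.9 with the deck front about at the bar. I'll push on in small steps.

>>> {"method": "drive_tool", "body": {"motion": [{"fingers":0.3,"linear":[-0.002,0,0],"twist":0},{"fingers":0.3,"linear":[-0.001,0,0],"twist":0},{"fingers":0.3,"linear":[-0.001,0,0],"twist":0},{"fingers":0.3,"linear":[0,0,0],"twist":0},{"fingers":0.3,"linear":[0,0,0],"twist":0}]}}

```text
clock: 14.88
eef_pos: [470.0, -135.5, 20.9]
tool_rot: [-3.14, -0.004, 3.059]
force: [-4.0, 0.4, -0.1]
width: 47.9
gripper_force: 62.7
```

```bash
python3 lat.py
```

```text
[ 470.11 -135.57   20.86] [-3.14 -0.    3.06] [-4.31  0.98 -0.69] [0.18 0.97 0.01]
gold [379.06 250.06] 18 42.30265272199255 -0.21304447348165212
tcp -45.43772728735435 -1.3413836742004381
```

>>> {"method": "drive_tool", "body": {"motion": [{"fingers":0.3,"linear":[-0.001,0,0],"twist":0},{"fingers":0.3,"linear":[-0.001,0,0],"twist":0},{"fingers":0.3,"linear":[-0.001,0,0],"twist":0},{"fingers":0.3,"linear":[-0.001,0,0],"twist":0},{"fingers":0.3,"linear":[-0.001,0,0],"twist":0}]}}

```text
clock: 15.35
eef_pos: [472.8, -135.8, 20.7]
tool_rot: [-3.139, -0.008, 3.059]
force: [-10.5, 2.8, 4.2]
width: 48.4
gripper_force: 63.3
```

>>> {"method": "drive_tool", "body": {"motion": [{"fingers":0.3,"linear":[-0.001,0,0],"twist":0},{"fingers":0.3,"linear":[0,0,0.0003],"twist":0},{"fingers":0.3,"linear":[0,0,0],"twist":0},{"fingers":0.3,"linear":[0,0,0],"twist":0},{"fingers":0.3,"linear":[0,0,0],"twist":0}]}}

```text
clock: 15.77
eef_pos: [473.1, -135.9, 20.6]
tool_rot: [-3.138, -0.009, 3.059]
force: [-10.8, 1.2, 7.8]
width: 47.9
gripper_force: 63.6
```

```bash
python3 lat.py
```

```text
[ 473.1  -135.92   20.63] [-3.14 -0.01  3.06] [-10.88   2.46   7.58] [0.56 2.3  0.12]
gold [379.05 248.89] 19 45.224744825424494 -0.11210319804362356
tcp -42.42226976483928 -1.4453692078755824
```

Part of that force is bed friction, since the downward load rose to about 9 N. I'll ease the load slightly.

>>> {"method": "drive_tool", "body": {"motion": [{"fingers":0.3,"linear":[0,0,-0.0003],"twist":0},{"fingers":0.3,"linear":[0,0,-0.0002],"twist":0},{"fingers":0.3,"linear":[0,0,0],"twist":0},{"fingers":0.3,"linear":[0,0,0],"twist":0},{"fingers":0.3,"linear":[0,0,0],"twist":0}]}}

```text
clock: 16.23
eef_pos: [473.8, -135.9, 20.7]
tool_rot: [-3.139, -0.008, 3.059]
force: [-8.2, 1.8, 0.6]
width: 48.3
gripper_force: 62.8
```

```bash
python3 lat.py
```

```text
[ 473.74 -135.97   20.69] [-3.14 -0.01  3.06] [-8.86  2.23  0.67] [0.45 1.79 0.09]
gold [379.   248.69] 16 45.72828208564853 0.04904273887830035
tcp -41.783598648255285 -1.4367725454315896
```

>>> {"method": "drive_tool", "body": {"motion": [{"fingers":0.3,"linear":[-0.001,0,-0.0001],"twist":0},{"fingers":0.3,"linear":[-0.001,0,-0.0001],"twist":0},{"fingers":0.3,"linear":[-0.0008,0,0],"twist":0},{"fingers":0.3,"linear":[0,0,0],"twist":0},{"fingers":0.3,"linear":[0,0,0],"twist":0}]}}

```text
clock: 16.7
eef_pos: [475.6, -136.1, 20.7]
tool_rot: [-3.139, -0.01, 3.059]
force: [-11.1, 2.3, 1.2]
width: 48.3
gripper_force: 62.9
```

```bash
python3 lat.py; python3 - <<'E'
from h import *
T=cams.get_image("top");S=cams.get_image("scene")
a=cv2.resize(T["color"][215:315,340:440],None,fx=4,fy=4,interpolation=cv2.INTER_CUBIC)
b=cv2.resize(S["color"][225:325,310:410],None,fx=4,fy=4,interpolation=cv2.INTER_CUBIC)
cv2.imwrite("pics/fin.png",np.hstack([a,b]))
E
```

```text
[ 475.59 -136.13   20.73] [-3.14 -0.01  3.06] [-10.17   2.29   1.01] [0.52 2.11 0.12]
gold [379.05 247.89] 19 47.711527324573964 0.009593746157280147
tcp -39.931955414462585 -1.4413211374443837
```

View pics/fin.png

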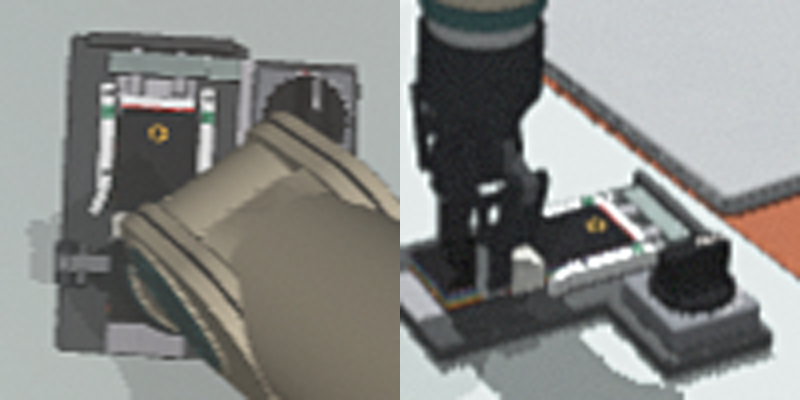

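The hole shows at top crop (158,132), about 47.7 mm in the jig frame. The bar face is at the green marks, the dial pointer is at its tick and the deck lies between the guides. I'll seat the rear a touch more and check that it's steady.

>>> {"method": "drive_tool", "body": {"motion": [{"fingers":0.3,"linear":[0,0,0.0001],"twist":0},{"fingers":0.3,"linear":[0,0,0],"twist":0},{"fingers":0.3,"linear":[0,0,0],"twist":0},{"fingers":0.3,"linear":[0,0,0],"twist":0},{"fingers":0.3,"linear":[0,0,0],"twist":0}]}}

```text
clock: 17.27
eef_pos: [475.6, -136.1, 20.7]
tool_rot: [-3.139, -0.01, 3.059]
force: [-10.7, 1.5, 2.3]
width: 48.3
gripper_force: 63.0
```

>>> {"method": "drive_tool", "body": {"motion": [{"fingers":0.3,"linear":[0,0,0],"twist":0},{"fingers":0.3,"linear":[0,0,0],"twist":0},{"fingers":0.3,"linear":[0,0,0],"twist":0},{"fingers":0.3,"linear":[0,0,0],"twist":0},{"fingers":0.3,"linear":[0,0,0],"twist":0}]}}

```text
clock: 17.68
eef_pos: [475.6, -136.1, 20.7]
tool_rot: [-3.139, -0.01, 3.059]
force: [-10.5, 0.9, 2.7]
width: 48.0
gripper_force: 63.0
```

```bash
python3 lat.py
```

```text
[ 475.55 -136.1    20.67] [-3.14 -0.01  3.06] [-10.09   2.91   1.22] [0.51 2.11 0.1 ]
gold [379.06 247.94] 18 47.594212125284784 -0.011006441065545935
tcp -39.971779991792374 -1.4217609967107416
```

Steady at about 10 N with the hole over the bush, so I'm handing it in.

```bash
python3 -c "
from cell import ctrl
print(ctrl.finish_job())"
```

```text
the job is handed in; nothing more can be done
None
```

The job is handed in: the dial is back at its zero stop, and the arm is still holding the deck between the guides, on the bed with its rear possibly up to about 0.5 mm high (roughly 0.6° tool tilt), pressed against the spring bar at about 10 N with its hole measured within about 0.5 mm of the bush centre.

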